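# Lock the scanning stage for transport

## Task

The scanning stage is about to go back into its case, so lock its tilting table: swing the tilted round table level so that the cross-hole in its brass hub comes under the hole in the metal strap, then take the orange-knobbed lock pin from the rack and put it down through strap and hub until its flange rests fully home on the strap, and let go. Leave the other tools and things on the counter as they are.

Things in the scene. Friction and masses are not known exactly. Their poses are not given: they have to be found in the camera images.
- stage: White scanning stage, fixed to the counter. Origin: on the counter under the round table's centre; z up, y along the tilt axis towards the brass hub. Base 200 mm (x, +-100) by 250 mm (y -113 to 137), top 16 mm up. Tilt axis: level, along y through x = 0, 95 mm up. A plain upright 125 mm high stands at y = -78 to -102, the index head (two cheeks and a strap over the hub) at y = 72 to 116.
- tilt (a joint): Tilt of the round table and hub, rad. 0: table level and cross-hole upright, straight under the strap's hole. Positive: the edge on the stage's -x side (the robot's side) stands high. Starts at 0.45 to 0.9. Turns from -1.05 to 1.05, is balanced, stays where it is left and gives way to about 0.15 N m (3 to 5 N pressing near the table's edge).
- table_centre (a point): Centre of the top face of the round black table (120 mm diameter, 8 mm thick, turns with the hub); its z is the table's normal. The face lies 10 mm off the tilt axis: 105 mm above the counter when level. A steel boss in its middle, 40 mm in diameter, stands 6 mm high with its studs.
- raised_edge (a point): Point on the rim of the round table's top face, on the stage's -x side, 60 mm from the table's centre: the edge that stands high at the start.
- strap_hole (a point): Centre of the 15 mm hole in the aluminium strap, at the strap's top face, 135 mm above the counter, at x = 0, y = 94 mm of the stage; does not move with the table. z up, x and y as the stage. The strap is 84 mm (x) by 30 mm (y), 12 mm thick.
- hub_hole (a point): Middle of the 16 mm cross-hole that runs right through the brass hub, on the tilt axis, 40 mm below the strap's top; its z runs along the hole. Turns with the table. The hub is 55 mm in diameter, 42 mm long, with a red line on each rim where the hole comes out on top. In the pedestal under it a 16 mm bore takes the pin's end.
- pin: Lock pin, about 110 g, 123 mm long, upright in one of the rack's three sockets, its end 7 mm above the counter. Origin: centre of its lower end; z up to the knob. Steel shank 12 mm in diameter, 85 mm long, the last 10 mm tapering to 8 mm; flange 26 mm in diameter from z = 85 to 89 mm; orange knob 28 mm in diameter, straight-sided from z = 94 to 119, top at 123.
- pin_flange (a point): Centre of the underside of the pin's flange (z = 85 mm on the pin): this rests on the strap when the pin is home.
- rack: White tool rack, fixed to the counter, 186 mm (its x) by 56 mm (its y), its top 92 mm above the counter; origin on the counter under its middle. Three 15 mm sockets in a row along its x, at -55, 0 and 55 mm. The pin, the driver and the ball gauge stand in them in any order, their flanges on the rack's top.
- driver: Bystander in the rack: driver with slate-grey handle 20 mm thick that stands 54 mm above the rack. Origin: lower end.
- ball_gauge: Bystander in the rack: calibration gauge with a white 25 mm ball that stands 49 mm above the rack. Origin: lower end.
- scan_tip: Bystander: loose slate-grey scanner tip, a cone 38 mm wide and 92 mm high, standing on the counter nearest the robot. Origin: centre of its underside.
- mouse: Bystander: black computer mouse, 75 mm long, 37 mm high. Origin: centre of its underside.
- power_bank: Bystander: white battery pack, 190 mm long, 52 mm square. Origin: centre of its underside.
- arch_model: Bystander: plaster dental arch model, 66 by 70 mm, 34 mm high. Origin: centre of its underside.
There are look-alikes about, which are no part of the job. Leave any purple or turquoise look-alike of the pin alone.

How it is judged (in metres and radians):
At the end, for the whole second after the job is handed in: The lock pin stands upright (within 0.08 rad) through strap and hub, its flange within 4 mm of flat on the strap and within 4 mm of the hole's centre; the table is level and the hub's cross-hole in line with the pin (within 0.15 rad); the pin is at rest (horizontal distance between pin_flange and strap_hole below 0.004 m and z of pin_flange in the frame of strap_hole between -0.004 and 0.004 m and angle between the z axis of pin and the z axis of strap_hole, either way round below 0.08 rad and angle between the z axis of pin and the z axis of hub_hole, either way round below 0.15 rad and value of joint tilt between -0.15 and 0.15 rad and linear speed of pin below 0.02 m/s); the robot touches nothing.
It fails at once if the driver or the ball gauge is pulled up or knocked out of the rack (distance of any of driver, ball_gauge from where it was at the start of the episode above 0.03 m).
It fails at once if another thing on the counter is pushed away or knocked over (distance of any of scan_tip, mouse, power_bank, arch_model from where it was at the start of the episode above 0.03 m or angle between scan_tip's own z axis and vertical above 0.5 rad).
It also fails if it takes over 58 s, if anything falls off the work surface, if the arm or the gripper's body presses on something with over 40 N, if the wrist force passes 120 N, or if a joint passes its speed limit or range.

## Robot

A 6-joint arm with a two-finger parallel gripper is mounted at the origin on the work surface. World frame = base frame: x ahead of the robot, y to its left, z up, the work surface at z = 0. Lengths are in mm, angles in rad, forces in N, time in s.
With the tool pointing down it reaches from about 300 to 775 mm from the base axis. Payload 14.6 kg.
Tool frame: the origin (TCP) lies midway between the tips of the shut fingers; the grasp point (between the pads) lies 19 mm behind it; z points along the fingers, x is the direction in which the jaws open and shut, and the axes are right-handed (so a half turn about z gives the same grasp; the last joint's range is limited). The gripper opens to 85 mm and grips with 20 to 120 N. Pads are 22 mm wide; open, the fingers measure 114 mm over their backs; the gripper's body (76 mm by 85 mm) begins 54 mm behind the grasp point. The pads swing forward as they close: fully open they stand 13 mm farther back than shut.
Start: joints at [-1.277, 0.3, 1.521, -0, 1.321, -0.067], TCP at [194.155, -514.581, 231.281] pointing down, gripper open.
Joint ranges: [-3.03, 3.03], [-0.79, 2.21], [0.23, 2.52], [-1.04, 4.18], [0, 3.07], [-2.55, 2.55]. Speed limits (rad/s): [2.22, 2.22, 2.57, 3.14, 3.14, 3.14].

## Interface

Orientations are given as a unit quaternion [x, y, z, w].
In Python, from plant import observe, capture, close_job gives the robot as it stands. The module is installed in compiled form; this text tells all that it offers.
- The arm moves only by the tool play_rows, never from a script. Its argument "commands" is a list of rows, each a list of 5 numbers: the shift along the world's x, y, z in mm, then the turn about the world's z in degrees, then the opening, from 0 (shut) to 1 (fully open). A call has 1 to 8 rows; each row is the pose to reach, as a shift and turn from the pose commanded when the call began; what a row does not reach only later rows make up. A row lasts 1/8 s, in which the tool goes at most 62.5 mm and 10.7 degrees, less where a joint would pass 70% of its speed; a pose out of reach is approached as far as the arm can. A call with a gripper value outside its range is refused whole. The fingers move at their own pace and stop on an object; "grip_force" is the grip in N (left out, the last holds). Time passes only in rows, so rows that repeat a pose let the fingers close. It gives the time, the measured TCP pose, the force and the opening at its end, in the units of the state.
- observe(): the state, without advancing time (a new reading comes with each control period).
- capture(name): name is "scene" or "top" or "wrist"; returns a dict with "color" (480x640x3 uint8, blue, green, red), "camera_matrix" (3x3 intrinsics, pixels), "view" (4x4, takes a point from world to camera coordinates); the wrist camera has in their place "mount" (4x4, takes a point from camera to tool coordinates, whose origin is the TCP and whose axes are the tool frame's). Camera axes: x right, y up, looking along -z (the intrinsics and any distortion apply to the point x, -y, -z); pixel columns grow to the right and rows downward; lengths in mm; the calibration is good to about 2 mm. A picture is of the moment at which its call begins: read the wrist's pose just before it. There is no depth.
- close_job(): hands the job in, once; it reports no verdict.
The state is a dict: "clock": time; "q": joint angles; "qvel": joint speeds; "effort": joint torques, N m; "ee_pos": TCP position; "tool_rot": TCP orientation; "ft_force": force on the tool from outside, world axes, zero at the start; "torque": the same for the moment, N m; "finger_gap": finger opening in mm.
Only numpy, scipy, OpenCV 4.12 (cv2) and the standard library are available. Lean on these libraries where they do the work, as an engineer would, in place of code of your own. Each camera call takes 0.05 s, during which the arm holds its last target.

## Working session

There is one attempt and no reset: what is moved stays moved. The work goes in short steps, Python scripts to look and compute and a tool call to move; the robot and the scene stay as the last step left them, time stands still between calls to the robot, and variables do not carry over. Pictures are saved under pics/ and viewed, and the job is handed in when it is done.

Besides the shell and the picture viewer there is one more tool, called after "Emit:" as name(argument=value, ...), one argument or row to a line, values as JSON. play_rows: Moves the arm, as the interface text tells. Its arguments: {"type":"object","properties":{"commands":{"type":"array","items":{"type":"array","items":{"type":"number"}}},"grip_force":{"type":"number"}},"required":["commands"]}

```bash
mkdir -p pics; python3 - <<'E'
from plant import observe,capture
import cv2,pickle
print(observe())
for n in ["scene","top","wrist"]:
    d=capture(n); cv2.imwrite(f"pics/{n}0.png",d["color"]); pickle.dump(d,open(f"{n}0.pkl","wb"))
    print(n,{k:v for k,v in d.items() if k!="color"})
E
```

```text
{'clock': 0.0, 'q': array([-1.27657311e+00,  3.00462300e-01,  1.52160189e+00,  2.48525126e-06,
        1.32070810e+00, -6.66164731e-02]), 'qvel': array([ 0.00019787, -0.00142072,  0.00062165, -0.00049508,  0.00075382,
       -0.00206655]), 'effort': array([ 1.18494801e-03, -5.43496978e+01, -3.61788833e+01, -2.36976621e-05,
        3.98817763e-03, -2.14983743e-06]), 'ee_pos': array([ 194.1015396 , -514.35083315,  230.7173411 ]), 'tool_rot': array([ 8.22514111e-01, -5.68744397e-01, -4.60977307e-04, -3.67947047e-04]), 'ft_force': array([-0.62616457, -0.52768856,  0.15209505]), 'torque': array([ 0.06139074, -0.03042957, -0.00474195]), 'finger_gap': 85.47746026357623}
scene {'camera_matrix': array([[553.56482886,   0.        , 320.44344695],
       [  0.        , 553.56482886, 238.62524259],
       [  0.        ,   0.        ,   1.        ]]), 'view': array([[-8.41159829e-01,  5.40444880e-01,  1.92217102e-02,
         4.12842520e+02],
       [-3.62231436e-01, -5.89464527e-01,  7.22024901e-01,
         2.35530404e+02],
       [ 4.01545178e-01,  6.00375634e-01,  6.91600006e-01,
        -1.5
[... 457 characters left out ...]
      [-2.07472796e-01,  5.71886303e-03,  9.78224071e-01,
        -8.80869823e+02],
       [ 0.00000000e+00,  0.00000000e+00,  0.00000000e+00,
         1.00000000e+00]])}
wrist {'camera_matrix': array([[360.18133109,   0.        , 320.54497188],
       [  0.        , 360.18133109, 237.03015796],
       [  0.        ,   0.        ,   1.        ]]), 'mount': array([[ 9.99999773e-01,  4.15700252e-04, -5.30054148e-04,
        -1.04617056e+00],
       [ 2.37092674e-04, -9.53727705e-01, -3.00671596e-01,
        -7.65384596e+01],
       [-6.30516584e-04,  3.00671403e-01, -9.53727587e-01,
        -1.41748856e+02],
       [ 0.00000000e+00,  0.00000000e+00,  0.00000000e+00,
         1.00000000e+00]])}
```

View pics/scene0.png

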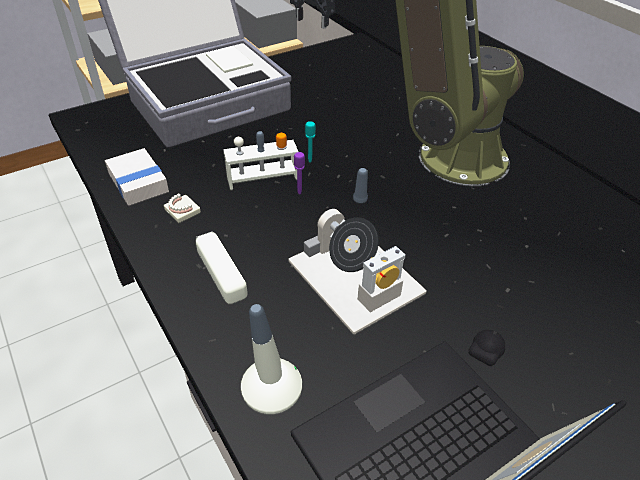

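View pics/top0.png

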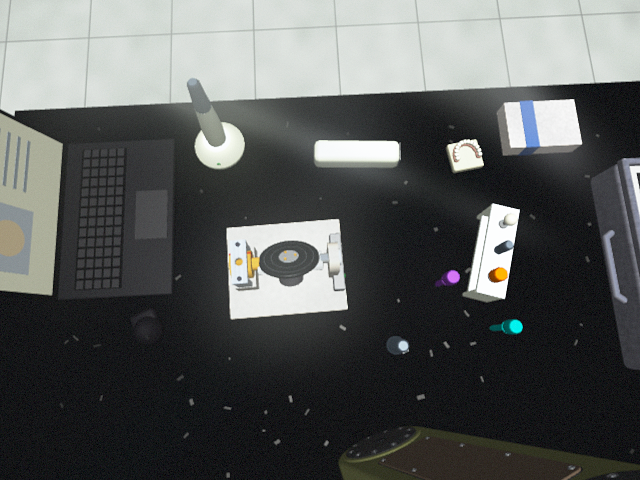

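View pics/wrist0.png

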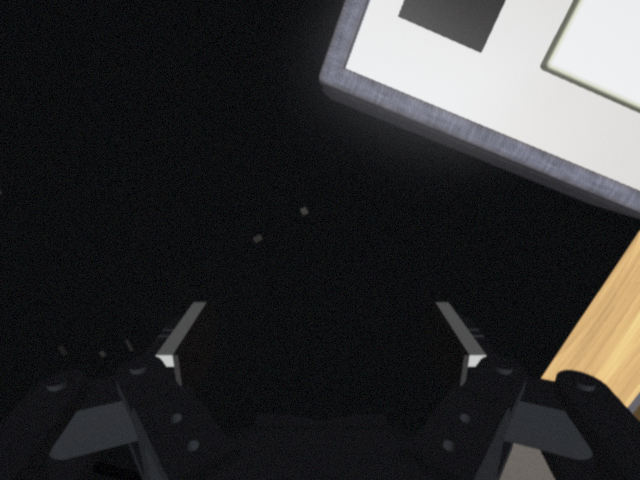

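The top view shows the stage around (287,268), the orange knob at (498,274), the purple look-alike at (451,277) and the turquoise one at (513,327). I'll zoom in on these for accurate pixel positions.

```bash
python3 - <<'E'
import cv2
a=cv2.imread("pics/top0.png");b=cv2.imread("pics/scene0.png")
cv2.imwrite("pics/t_st.png",cv2.resize(a[210:330,215:360],None,fx=5,fy=5,interpolation=2))
cv2.imwrite("pics/t_rk.png",cv2.resize(a[195:345,430:540],None,fx=4,fy=4,interpolation=2))
cv2.imwrite("pics/s_st.png",cv2.resize(b[200:335,280:435],None,fx=4.4,fy=4.4,interpolation=2))
cv2.imwrite("pics/s_rk.png",cv2.resize(b[110:205,215:330],None,fx=6,fy=6,interpolation=2))
E
```

```text
(no output)
```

View pics/t_st.png

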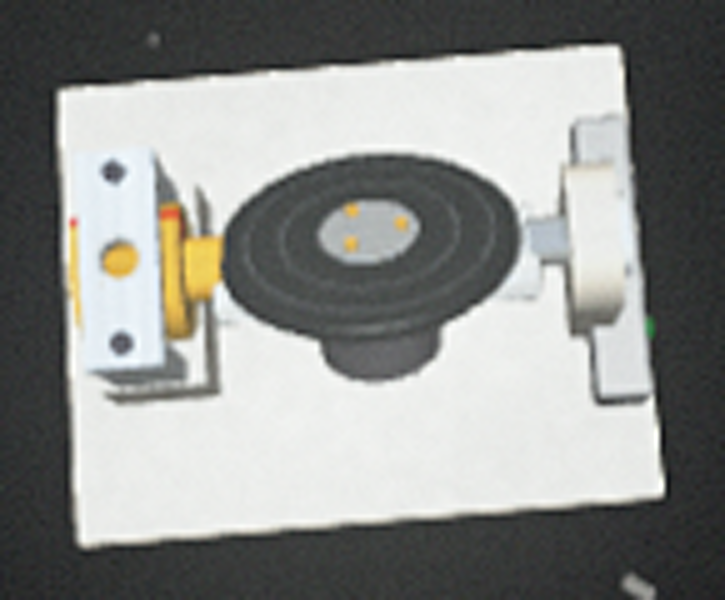

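View pics/t_rk.png

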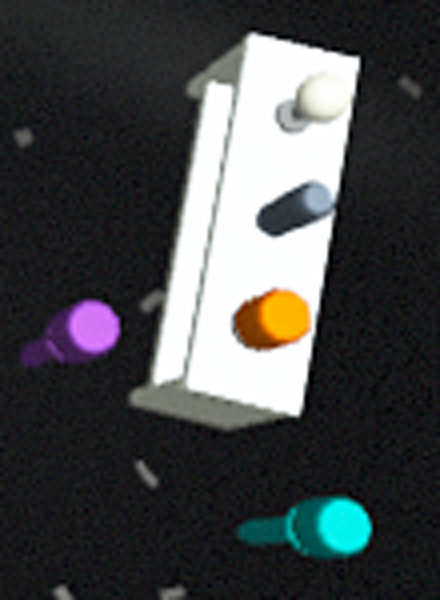

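View pics/s_st.png

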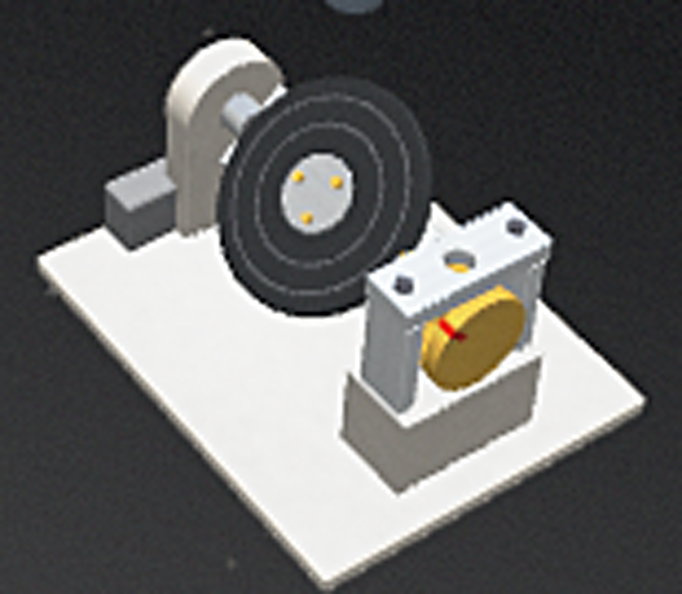

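View pics/s_rk.png

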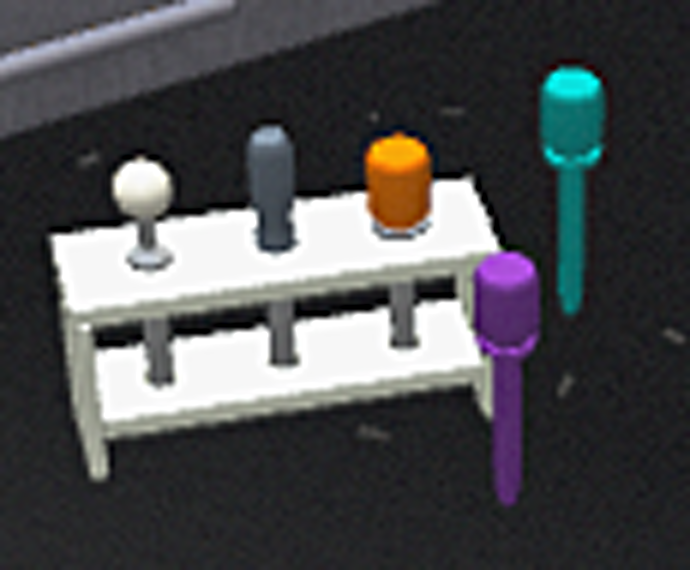

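```bash
cat > h.py <<'E'
import numpy as np,pickle,cv2
from scipy.optimize import least_squares
from scipy.spatial.transform import Rotation as R
C={n:pickle.load(open(f"{n}0.pkl","rb")) for n in("scene","top")}
def proj(d,P,V=None):
    V=d["view"] if V is None else V
    P=np.atleast_2d(P); c=P@V[:3,:3].T+V[:3,3]
    K=d["camera_matrix"]; return np.c_[K[0,0]*c[:,0]/-c[:,2]+K[0,2],K[1,1]*-c[:,1]/-c[:,2]+K[1,2]]
def wview(d,ee,q):
    T=np.eye(4);T[:3,:3]=R.from_quat(q).as_matrix();T[:3,3]=ee
    return np.linalg.inv(T@d["mount"])
def place(p,L):
    c,s=np.cos(p[2]),np.sin(p[2]);L=np.atleast_2d(L).astype(float)
    return np.c_[p[0]+c*L[:,0]-s*L[:,1],p[1]+s*L[:,0]+c*L[:,1],L[:,2]]
E
python3 - <<'E'
from h import *
def fit(obs,p0):
    f=lambda p:np.concatenate([(proj(C[c],place(p,l))-np.array(u)).ravel() for c,l,u in obs])
    r=least_squares(f,p0,loss="soft_l1");return r.x,f(r.x).reshape(-1,2).round(1)
t=lambda x,y:(x/5+215-.4,y/5+210-.4); s=lambda x,y:(x/4.4+280-.4,y/4.4+200-.4)
st=[("top",(100,137,16),t(58,90)),("top",(100,-113,16),t(620,45)),("top",(-100,-113,16),t(664,497)),("top",(-100,137,16),t(79,547)),("top",(0,94,135),t(120,260)),
("scene",(100,-113,16),s(38,260)),("scene",(-100,137,16),s(645,403)),("scene",(100,137,16),s(325,575)),("scene",(0,94,135),s(460,258)),("scene",(42,109,135),s(402,315)),("scene",(-42,109,135),s(550,242)),("scene",(42,79,135),s(365,280)),("scene",(-42,79,135),s(515,203)),
("top",(42,79,135),t(155,150)),("top",(-42,79,135),t(165,363)),("top",(-42,109,135),t(92,370)),("top",(42,109,135),t(75,152))]
for sel in(None,"top","scene"):
    p,r=fit([o for o in st if sel in(None,o[0])],[480,0,0]);print("stage",sel,p,"strap",place(p,(0,94,135)));
    if sel is None: P=p;print(r.tolist())
t=lambda x,y:(x/4+430-.4,y/4+195-.4); s=lambda x,y:(x/6+215-.4,y/6+110-.4)
rk=[("top",(93,28,92),t(250,35)),("top",(93,-28,92),t(358,58)),("top",(-93,-28,92),t(302,415)),("top",(-93,28,92),t(185,385)),
("scene",(93,-28,92),s(50,235)),("scene",(93,28,92),s(70,312)),("scene",(-93,-28,92),s(472,180)),("scene",(-93,28,92),s(500,250))]
for sel in(None,"top","scene"):
    p,r=fit([o for o in rk if sel in(None,o[0])],[480,-400,0]);print("rack",sel,p,"pin",place(p,(-55,0,130)))
    if sel is None: print(r.tolist()); pp=place(p,(-55,0,130)); print(proj(C["top"],pp),t(288,316),proj(C["scene"],pp),s(400,150))
t=lambda x,y:(x/5+215-.4,y/5+210-.4); s=lambda x,y:(x/4.4+280-.4,y/4.4+200-.4)
# tilt positive: -x edge high -> normal leans to +x
g=lambda a:np.concatenate([(proj(C["top"],place(P,(16*np.sin(a),0,95+16*np.cos(a))))-t(368,231)).ravel(),(proj(C["scene"],place(P,(16*np.sin(a),0,95+16*np.cos(a))))-s(318,193)).ravel()])
for a in np.arange(.3,1.05,.1):print(a.round(2),g(a).round(1))
ang=np.linspace(0,2*np.pi,60)
for nm,f,x0,y0,n in(("t_st",5,215,210,"top"),("s_st",4.4,280,200,"scene")):
    im=cv2.imread(f"pics/{nm}.png")
    for a,col in((.5,(0,0,255)),(.7,(0,255,0)),(.9,(255,0,0))):
        c,s_=np.cos(a),np.sin(a);lx=60*np.cos(ang);
        L=np.c_[c*lx+10*s_,60*np.sin(ang),95-s_*lx+10*c]
        u=(proj(C[n],place(P,L))-[x0,y0]+.4)*f
        cv2.polylines(im,[u.astype(int)],True,col,1)
    cv2.imwrite(f"pics/{nm}_o.png",im)
E
```

```text
stage None [537.43310666 205.45416044 -43.95224371] strap [[534.60850874 299.41171281 135.        ]]
[[-0.2, -0.8], [0.5, -0.6], [0.3, 0.0], [-0.7, -0.5], [-0.2, -0.9], [-0.3, -2.0], [1.1, -2.0], [0.2, 0.3], [0.3, -1.0], [1.6, -0.8], [0.8, -1.1], [0.6, -2.2], [-0.9, -1.0], [-0.4, -1.1], [-0.2, -0.2], [-1.6, -0.3], [-0.0, -0.2]]
stage top [5.36639322e+02 2.04933973e+02 3.39802611e-02] strap [[533.44579231 298.87970883 135.        ]]
stage scene [539.70940056 207.6218413  565.51182492] strap [[537.34580626 301.59212076 135.        ]]
rack None [ 5.39891763e+02 -2.13014841e+02 -2.97745098e-01] pin [[ 487.31173968 -196.879751    130.        ]]
[[-0.2, -0.8], [0.0, -0.1], [-0.7, -0.7], [0.2, -0.2], [0.7, -0.4], [0.6, -0.9], [-0.0, -0.9], [0.4, -0.9]]
[[501.14136561 272.72062315]] (501.6, 273.6) [[281.19842546 134.09675572]] (281.2666666666667, 134.6)
rack top [ 538.98541492 -213.18450895  -37.99516295] pin [[ 486.37813406 -197.13851252  130.        ]]
rack scene [ 5.42487909e+02 -2.10491886e+02 -3.07056152e-01] pin [[ 490.06039691 -193.86792769  130.        ]]
0.3 [ 0.2  0.9  1.6 -3.7]
0.4 [ 0.2  0.2  1.  -3.2]
0.5 [ 0.1 -0.5  0.4 -2.7]
0.6 [ 0.1 -1.1 -0.1 -2.2]
0.7 [ 0.1 -1.6 -0.6 -1.7]
0.8 [ 0.1 -2.1 -1.1 -1.1]
0.9 [ 0.1 -2.5 -1.5 -0.5]
1.0 [ 0.1 -2.9 -1.9  0.1]
```

View pics/t_st_o.png

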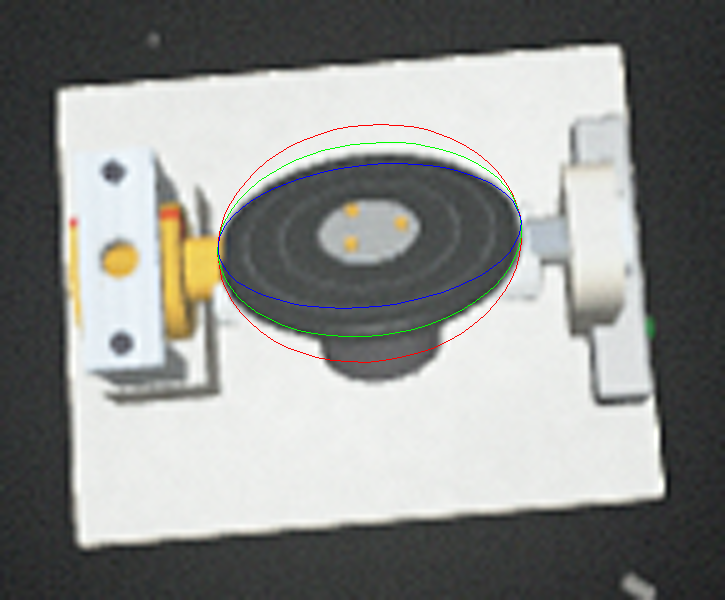

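View pics/s_st_o.png

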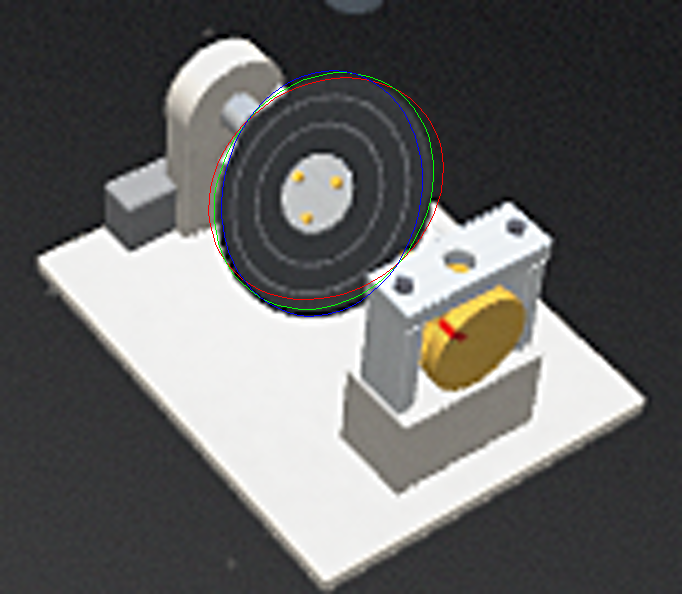

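```bash
python3 - <<'E'
from h import *
t=lambda x,y:(x/4+430-.4,y/4+195-.4); s=lambda x,y:(x/6+215-.4,y/6+110-.4)
def tri(ut,us):
    f=lambda P:np.concatenate([(proj(C["top"],P)-ut).ravel(),(proj(C["scene"],P)-us).ravel()])
    r=least_squares(f,[480,-200,120]);return r.x.round(1),f(r.x).round(1)
print("purple",tri(t(95,327),s(507,265)))
print("teal",tri(t(335,527),s(572,82)))
print("orange",tri(t(288,316),s(400,150)))
print("purple foot",tri(t(28,355),s(508,498)))
print("scantip top",tri((403,346),(363,170)))
E
```

```text
purple (array([ 486.3, -108.8,  121.2]), array([ 0.1, -0.1,  0.2,  0.1]))
teal (array([ 388. , -210.6,  121.6]), array([ 0.5, -0.7,  1.1,  0.4]))
orange (array([ 486. , -198.8,  126.9]), array([ 0., -0.,  0.,  0.]))
purple foot (array([ 487.6, -108.7,   -1.8]), array([-0. ,  0. , -0.1, -0. ]))
scantip top (array([360.7,  -7.2,  87.5]), array([ 0.1, -0.1,  0.1,  0. ]))
```

Emit:
play_rows(
  commands=[
    [36, 40, 0, -5, 1],
    [73, 79, 0, -10, 1],
    [109, 119, 0, -15, 1],
    [145, 158, 0, -20, 1],
    [182, 198, 0, -25, 1],
    [218, 238, 0, -30, 1],
    [255, 277, 0, -34, 1],
    [291, 317, 0, -38, 1],
  ],
)

```text
clock: 1.15
ee_pos: [486.1, -196.1, 231.2]
tool_rot: [-0.592, 0.806, 0.0, -0.0]
ft_force: [0.2, -1.3, 0.8]
finger_gap: 85.3
```

```bash
cat >> h.py <<'E'
def wshot(n):
    from plant import observe,capture
    o=observe();d=capture("wrist");cv2.imwrite(f"pics/{n}.png",d["color"])
    d["view"]=wview(d,o["ee_pos"],o["tool_rot"]);pickle.dump((o,d),open(n+".pkl","wb"))
    print(o["clock"],o["ee_pos"].round(1),o["tool_rot"].round(4),o["ft_force"].round(1),o["finger_gap"]);return o,d
E
python3 -c "
from h import *
wshot('w1')"
```

```text
1.15 [ 486.1 -196.1  231.2] [-0.5916  0.8062  0.     -0.    ] [ 0.2 -1.3  0.8] 85.2791351927203
```

View pics/w1.png

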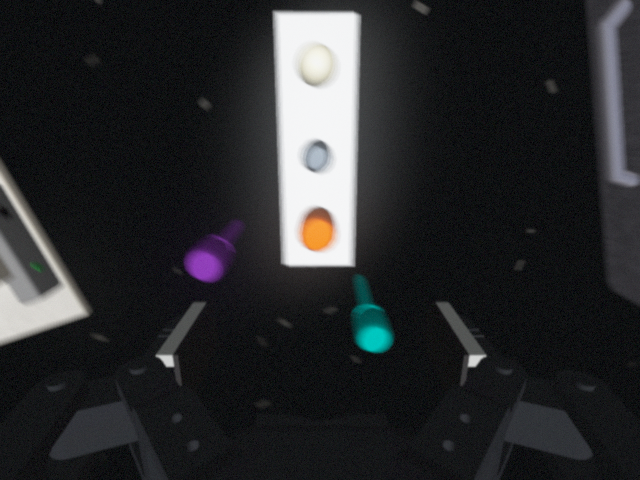

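```bash
python3 - <<'E'
from h import *
o,d=pickle.load(open("w1.pkl","rb"))
print("pred knob top",proj(d,(487,-197,130)),"TCP axis z130",proj(d,(*o["ee_pos"][:2],130)),proj(d,o["ee_pos"]))
im=d["color"]
cv2.imwrite("pics/w1z.png",cv2.resize(im[180:290,250:390],None,fx=5,fy=5,interpolation=2))
p=(539.9,-213,-.298)
for z,l in((92,[(93,28),(93,-28),(-93,-28),(-93,28)]),(130,[(-55,0)])):
    print(proj(d,place(p,[(*q,z) for q in l])).round(1).tolist())
E
```

```text
pred knob top [[322.1409699  234.80413571]] TCP axis z130 [[321.27230998 236.3116303 ]] [[321.95534355 305.13515831]]
[[279.3, 11.2], [361.3, 10.6], [355.3, 264.3], [288.5, 264.7]]
[[321.8, 234.4]]
```

View pics/w1z.png

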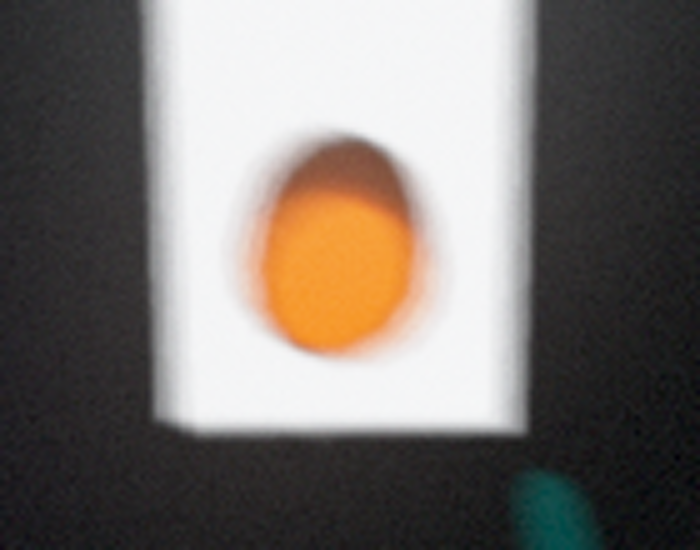

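The picture is blurred because the arm was still settling. I'll hold for a moment and retake it.

Emit:
play_rows(
  commands=[
    [0, 0, 0, 0, 0.55],
    [0, 0, 0, 0, 0.55],
    [0, 0, 0, 0, 0.55],
  ],
)

```text
clock: 1.58
ee_pos: [484.6, -198.4, 231.3]
tool_rot: [-0.592, 0.806, -0.0, -0.0]
ft_force: [0.0, -0.3, 0.7]
finger_gap: 47.4
```

```bash
python3 - <<'E'
from h import *
o,d=wshot('w2')
im=d["color"]
print("TCP z130",proj(d,(*o["ee_pos"][:2],130)))
cv2.imwrite("pics/w2z.png",cv2.resize(im[180:290,250:390],None,fx=5,fy=5,interpolation=2))
p=(539.9,-213,-.298)
for z,l in((92,[(93,28),(93,-28),(-93,-28),(-93,28)]),(130,[(-55,0)])):
    print(proj(d,place(p,[(*q,z) for q in l])).round(1).tolist())
E
```

```text
1.575 [ 484.6 -198.4  231.3] [-0.592   0.8059 -0.     -0.    ] [ 0.  -0.3  0.7] 47.36631547756363
TCP z130 [[321.26314998 236.27387216]]
[[275.5, 10.0], [357.5, 9.5], [352.0, 263.4], [285.1, 263.8]]
[[317.9, 233.4]]
```

View pics/w2z.png

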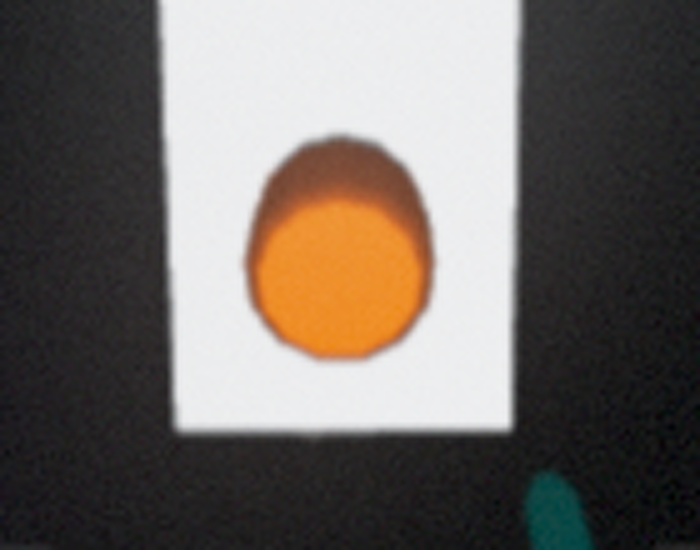

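View pics/w2.png

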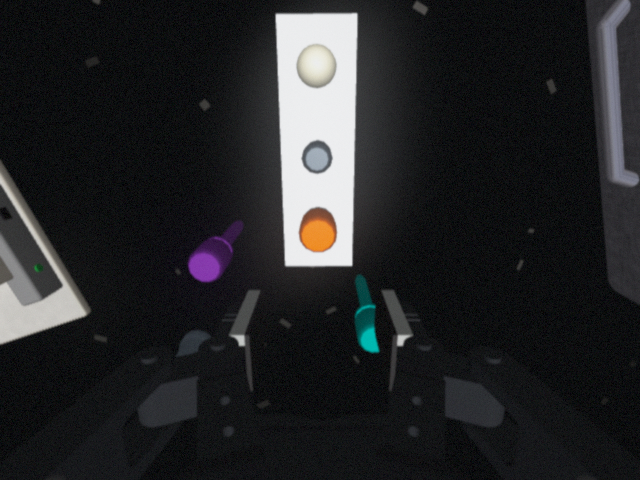

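Knob top centre sits at (317.6,235), about (486,-196.5), which agrees with the rack fit. Next I'll move over the strap hole to look at it and level the table.

Emit:
play_rows(
  commands=[
    [6, 55, 0, 9, 0.55],
    [12, 110, 0, 18, 0],
    [18, 165, 0, 27, 0],
    [24, 220, 0, 36, 0],
    [30, 270, 0, 46, 0],
    [36, 320, 0, 55, 0],
    [40, 360, 0, 65, 0],
    [44, 400, 0, 75, 0],
  ],
)

```text
clock: 2.62
ee_pos: [529.3, 203.2, 231.4]
tool_rot: [0.961, -0.276, 0.0, -0.0]
ft_force: [-0.4, 0.1, 0.1]
finger_gap: -0.0
```

Emit:
play_rows(
  commands=[
    [2, 40, 0, 10, 0],
    [4, 70, 2, 20, 0],
    [6, 90, 4, 30, 0],
    [6, 97, 4, 34, 0],
    [6, 97, 4, 34, 0],
    [6, 97, 4, 34, 0],
    [6, 97, 4, 34, 0],
  ],
)

```text
clock: 3.5
ee_pos: [535.3, 298.8, 235.4]
tool_rot: [1.0, 0.014, 0.0, -0.0]
ft_force: [-0.5, 0.6, -0.1]
finger_gap: 0.2
```

```bash
python3 - <<'E'
from h import *
o,d=wshot('w3')
im=d["color"]
print("TCP z135",proj(d,(*o["ee_pos"][:2],135)))
cv2.imwrite("pics/w3z.png",cv2.resize(im[165:305,230:410],None,fx=4,fy=4,interpolation=2))
p=(537.4,205.5,.030)
print(proj(d,place(p,[(a,b,135) for a,b in[(0,94),(42,109),(42,79),(-42,79),(-42,109)]])).round(1).tolist())
E
```

```text
3.5 [535.3 298.8 235.4] [ 0.9999  0.0137  0.     -0.    ] [-0.5  0.6 -0.1] 0.20925084236212366
TCP z135 [[321.42611098 238.76130927]]
[[320.4, 237.9], [381.0, 217.1], [379.0, 257.7], [262.0, 258.0], [259.8, 217.4]]
```

View pics/w3.png

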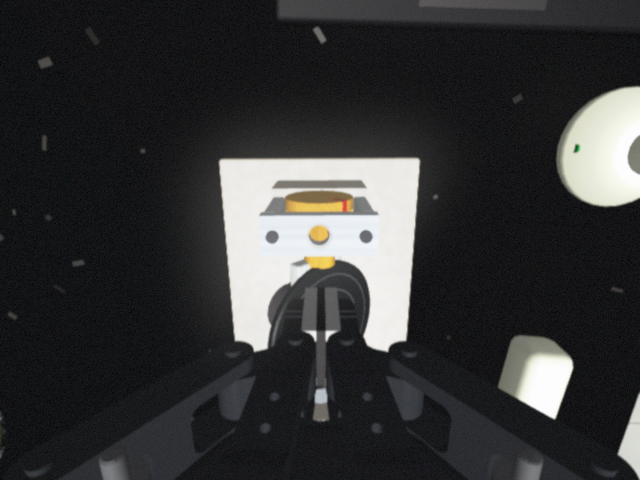

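View pics/w3z.png

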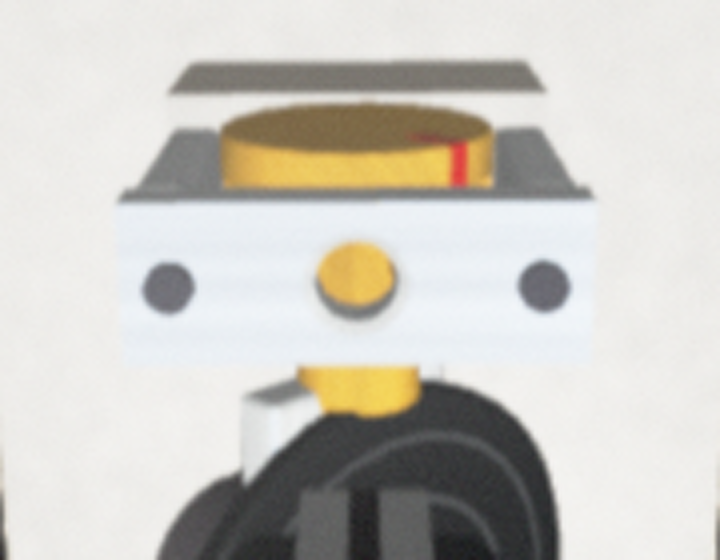

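Strap hole is at (318.9,234.8), about (533.7,300.5), and the red line shows the hub still tilted. Next I'll press the raised edge down with the shut fingers.

Emit:
play_rows(
  commands=[
    [-20, -45, 0, 0, 0],
    [-39, -94, 0, 0, 0],
    [-39, -94, -40, 0, 0],
    [-39, -94, -75, 0, 0],
    [-39, -94, -84, 0, 0],
    [-39, -94, -90, 0, 0],
    [-39, -94, -95, 0, 0],
    [-39, -94, -100, 0, 0],
  ],
)

```text
clock: 4.55
ee_pos: [495.8, 205.8, 137.3]
tool_rot: [1.0, 0.015, -0.0, -0.0]
ft_force: [-4.0, -0.2, 6.0]
finger_gap: -0.1
```

Emit:
play_rows(
  commands=[
    [0, 0, -6, 0, 0],
    [0, 0, -12, 0, 0],
    [0, 0, -18, 0, 0],
    [0, 0, -24, 0, 0],
    [0, 0, -28, 0, 0],
    [0, 0, -30, 0, 0],
    [0, 0, -30, 0, 0],
    [0, 0, -30, 0, 0],
  ],
)

```text
clock: 5.55
ee_pos: [496.3, 205.4, 105.2]
tool_rot: [1.0, 0.015, 0.0, -0.0]
ft_force: [-0.6, 0.3, -0.6]
finger_gap: -0.0
```

```bash
python3 - <<'E'
from h import *
from plant import capture
for n,(x0,y0) in {"top":(215,210),"scene":(270,180)}.items():
    d=capture(n);cv2.imwrite(f"pics/{n}1.png",cv2.resize(d["color"][y0:y0+150,x0:x0+190],None,fx=4,fy=4,interpolation=2))
E
```

```text
(no output)
```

View pics/scene1.png

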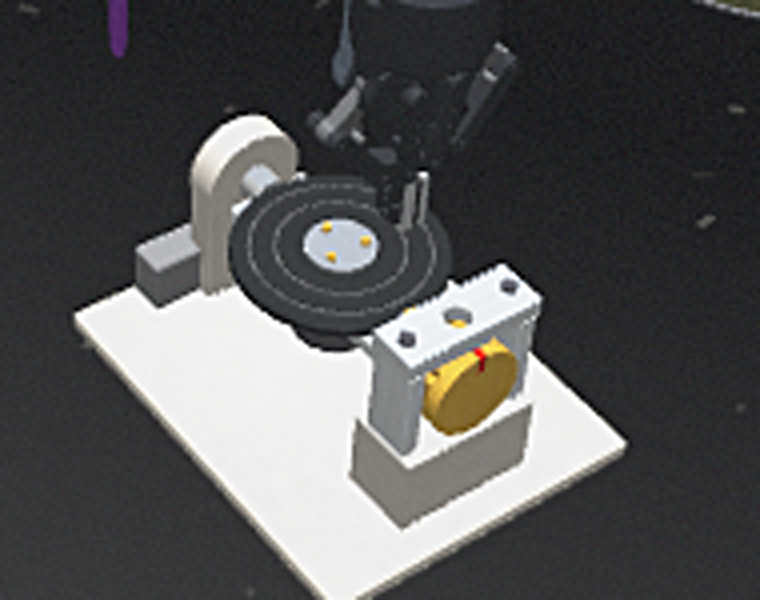

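View pics/top1.png

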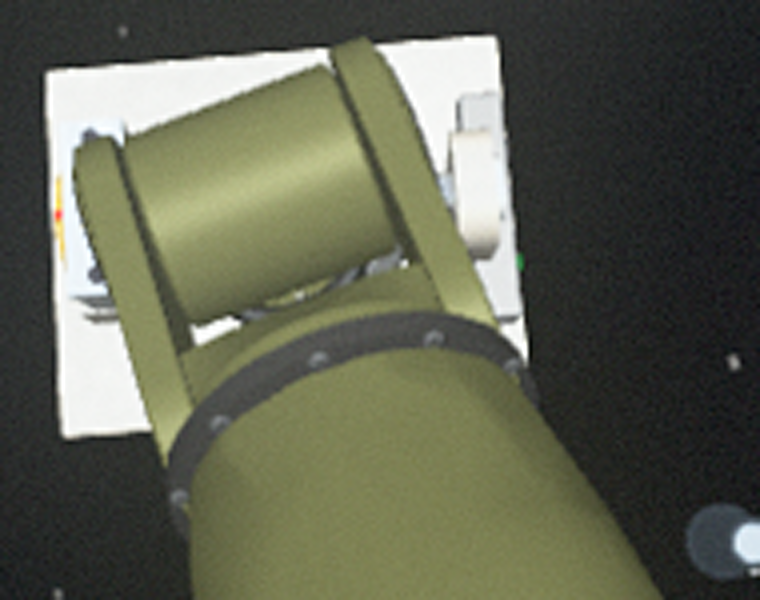

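The table now looks close to level. I'll back off and check the red line from above the hub.

Emit:
play_rows(
  commands=[
    [0, 0, 30, 0, 0],
    [0, 0, 80, 0, 0],
    [20, 45, 120, 0, 0],
    [38, 96, 130, 0, 0],
    [38, 96, 130, 0, 0],
    [38, 96, 130, 0, 0],
    [38, 96, 130, 0, 0],
  ],
)

```text
clock: 6.52
ee_pos: [534.0, 300.5, 235.1]
tool_rot: [1.0, 0.014, -0.0, 0.0]
ft_force: [0.4, 0.8, 0.1]
finger_gap: -0.4
```

```bash
python3 - <<'E'
from h import *
from plant import capture
o,d=wshot('w4')
cv2.imwrite("pics/w4z.png",cv2.resize(d["color"][165:305,230:410],None,fx=4,fy=4,interpolation=2))
print("TCP z135",proj(d,(*o["ee_pos"][:2],135)))
p=(536.6,206.3,.030)
# red line at y=115 rim, radius 27.5, top: for tilts
for a in(-.1,0,.1):
    print(a,proj(d,place(p,[(27.5*np.sin(a),b,95+27.5*np.cos(a)) for b in(115,110)])).round(1).tolist())
print(proj(d,place(p,[(s*27.5,115,95) for s in(-1,1)])))
d=capture("scene");cv2.imwrite("pics/scene2.png",cv2.resize(d["color"][180:330,270:460],None,fx=4,fy=4,interpolation=2))
E
```

```text
6.525 [534.  300.5 235.1] [ 9.999e-01  1.410e-02 -2.000e-04  2.000e-04] [0.4 0.8 0.1] -0.36949111238793564
TCP z135 [[321.4986193  238.83865137]]
-0.1 [[317.3, 206.0], [317.3, 212.8]]
0 [[321.1, 206.0], [321.1, 212.8]]
0.1 [[324.9, 206.0], [324.9, 212.8]]
[[286.432661   198.51736076]
 [355.73726062 198.39761006]]
```

View pics/w4z.png

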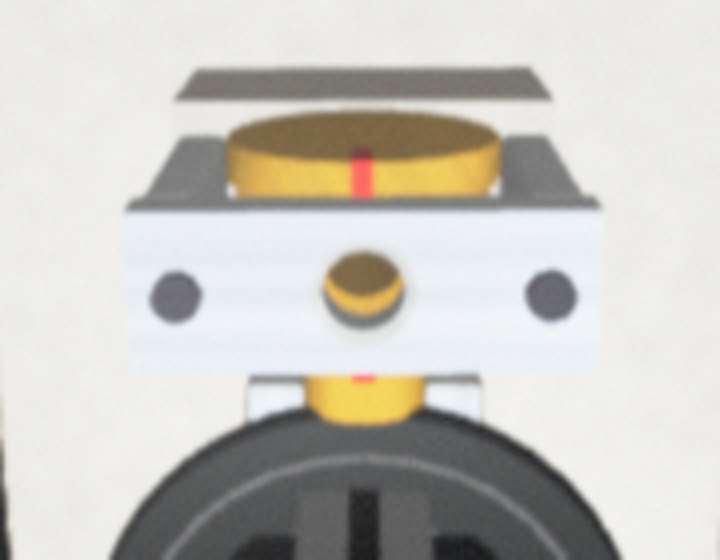

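View pics/scene2.png

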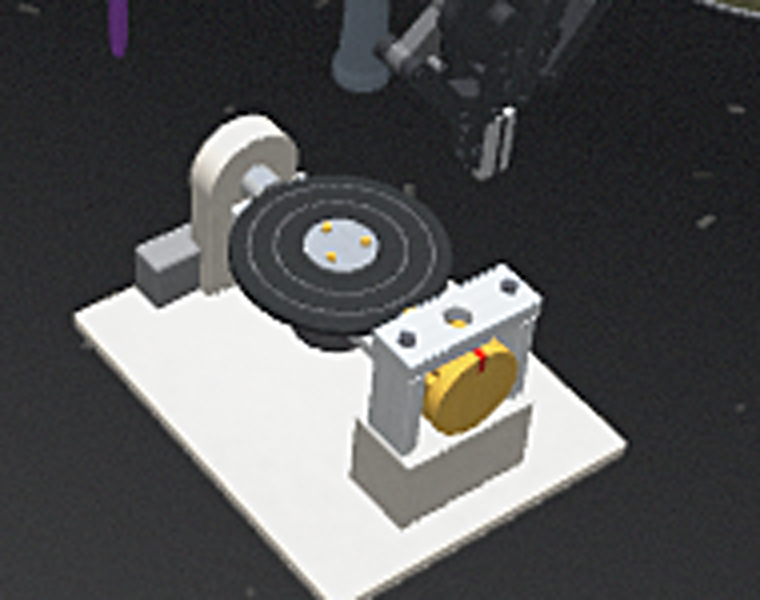

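The table is level: the red line lines up with the middle of the hub, and I can see straight down the cross-hole. The hole is at about (533.6,301.5). Next I'll go back and fetch the pin.

Emit:
play_rows(
  commands=[
    [-5, -40, 0, -9, 0.55],
    [-10, -90, 0, -18, 0.55],
    [-16, -145, 0, -27, 0.55],
    [-22, -200, 0, -36, 0.55],
    [-28, -255, 0, -46, 0.55],
    [-33, -310, 0, -55, 0.55],
    [-38, -365, 0, -65, 0.55],
    [-42, -410, 0, -75, 0.55],
  ],
)

```text
clock: 7.62
ee_pos: [491.3, -110.9, 235.6]
tool_rot: [0.8, -0.6, 0.0, -0.0]
ft_force: [1.1, 0.5, -0.1]
finger_gap: 47.1
```

Emit:
play_rows(
  commands=[
    [-3, -45, 0, -10, 0.55],
    [-5, -70, 0, -20, 0.55],
    [-6, -82, -4, -30, 0.55],
    [-6, -87, -4, -34, 0.55],
    [-6, -87, -4, -34, 0.55],
    [-6, -87, -4, -34, 0.55],
    [-6, -87, -4, -34, 0.55],
  ],
)

```text
clock: 8.5
ee_pos: [486.1, -195.4, 231.4]
tool_rot: [-0.593, 0.805, -0.0, 0.0]
ft_force: [0.9, -0.1, -0.2]
finger_gap: 47.0
```

```bash
python3 - <<'E'
from h import *
o,d=wshot('w5')
print("TCP z130",proj(d,(*o["ee_pos"][:2],130)))
cv2.imwrite("pics/w5z.png",cv2.resize(d["color"][180:380,220:420],None,fx=3,fy=3,interpolation=2))
E
```

```text
8.5 [ 486.1 -195.4  231.4] [-5.930e-01  8.052e-01 -1.000e-04  0.000e+00] [ 0.9 -0.1 -0.2] 47.003818370885114
TCP z130 [[321.27591319 236.27169355]]
```

View pics/w5z.png

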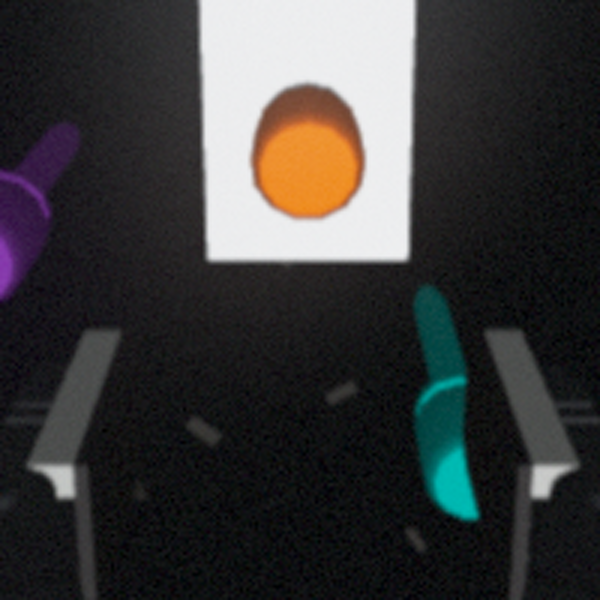

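Emit:
play_rows(
  commands=[
    [0, -1, -40, 0, 0.55],
    [0, -1, -80, 0, 0.55],
    [0, -1, -110, 0, 0.55],
    [0, -1, -125, 0, 0.55],
    [0, -1, -134, 0, 0.55],
    [0, -1, -134, 0, 0.55],
    [0, -1, -134, 0, 0.55],
  ],
)

```text
clock: 9.43
ee_pos: [486.6, -196.8, 98.2]
tool_rot: [-0.593, 0.806, -0.001, 0.0]
ft_force: [-0.0, 0.0, 0.0]
finger_gap: 47.0
```

Emit:
play_rows(
  commands=[
    [0, 0, 0, 0, 0.2],
    [0, 0, 0, 0, 0.2],
    [0, 0, 0, 0, 0.2],
    [0, 0, 0, 0, 0.2],
    [0, 0, 0, 0, 0.2],
  ],
  grip_force=45,
)

```text
clock: 10.05
ee_pos: [486.5, -196.7, 98.2]
tool_rot: [-0.593, 0.806, -0.001, 0.0]
ft_force: [-1.7, -0.1, 5.0]
finger_gap: 26.6
```

Emit:
play_rows(
  commands=[
    [0, 0, 5, 0, 0.2],
    [0, 0, 15, 0, 0.2],
    [0, 0, 40, 0, 0.2],
    [0, 0, 75, 0, 0.2],
    [0, 0, 110, 0, 0.2],
    [0, 0, 150, 0, 0.2],
    [0, 0, 150, 0, 0.2],
  ],
)

```text
clock: 10.92
ee_pos: [487.0, -197.0, 250.8]
tool_rot: [-0.593, 0.806, -0.003, 0.001]
ft_force: [1.0, -0.5, -2.9]
finger_gap: 26.5
```

```bash
python3 - <<'E'
from h import *
from plant import capture
o,d=wshot('w6')
d=capture("scene");cv2.imwrite("pics/scene3.png",cv2.resize(d["color"][60:210,180:370],None,fx=4,fy=4,interpolation=2))
E
```

```text
10.925 [ 487.  -197.   250.8] [-0.5925  0.8055 -0.0026  0.0013] [ 1.  -0.5 -2.9] 26.45535794373776
```

View pics/w6.png

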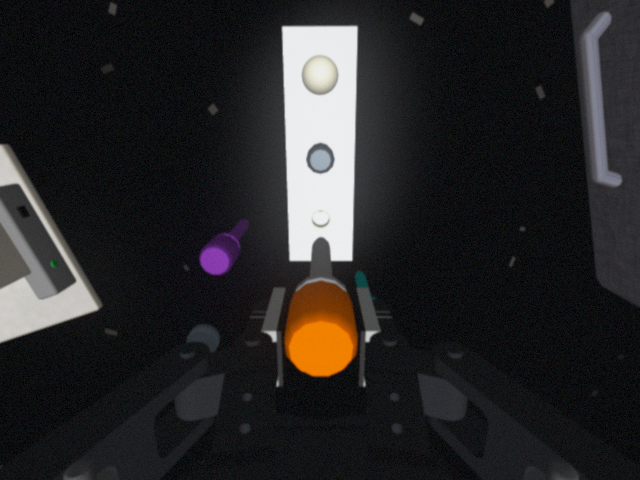

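View pics/scene3.png

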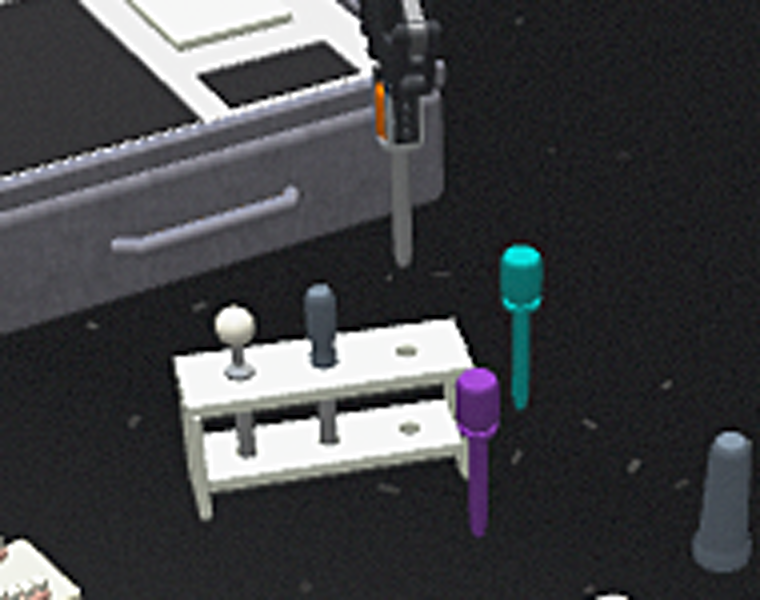

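```bash
python3 - <<'E'
from h import *
o,d=pickle.load(open("w6.pkl","rb"))
V=np.linalg.inv(d["mount"])
for z in(2,6,11,81,91,100): print(z,proj(d,(0,0,z),V).round(1))
cv2.imwrite("pics/w6z.png",cv2.resize(d["color"][190:390,240:400],None,fx=4,fy=4,interpolation=2)[:800//1])
im=cv2.imread("pics/w6z.png");cv2.imwrite("pics/w6z.png",im[:600])
E
```

```text
2 [[321.9 303. ]]
6 [[321.9 298.8]]
11 [[321.8 293.8]]
81 [[321.4 245.5]]
91 [[321.3 240.8]]
100 [[321.3 236.8]]
```

View pics/w6z.png

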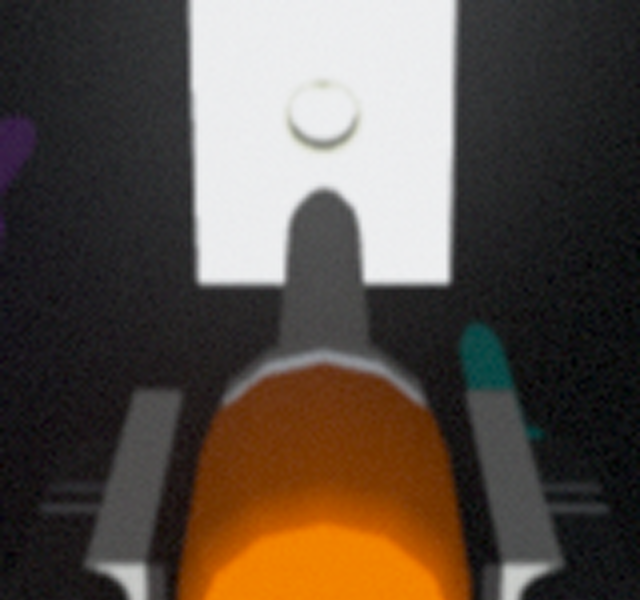

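Emit:
play_rows(
  commands=[
    [3, 35, 5, 8, 0.2],
    [7, 80, 10, 17, 0.2],
    [12, 130, 10, 27, 0.2],
    [18, 185, 10, 37, 0.2],
    [24, 240, 10, 47, 0.2],
    [30, 295, 10, 57, 0.2],
    [35, 350, 10, 66, 0.2],
    [40, 400, 10, 75, 0.2],
  ],
)

```text
clock: 12.02
ee_pos: [525.6, 205.3, 255.9]
tool_rot: [0.961, -0.276, -0.001, 0.001]
ft_force: [-0.0, -0.7, -2.0]
finger_gap: 26.8
```

Emit:
play_rows(
  commands=[
    [3, 45, 0, 10, 0.2],
    [5, 75, 0, 20, 0.2],
    [7, 93, 0, 30, 0.2],
    [7, 99, 0, 34, 0.2],
    [7, 99, -10, 34, 0.2],
    [7, 99, -10, 34, 0.2],
    [7, 99, -10, 34, 0.2],
    [7, 99, -10, 34, 0.2],
  ],
)

```text
clock: 13.02
ee_pos: [533.3, 302.2, 247.5]
tool_rot: [1.0, 0.014, 0.0, -0.0]
ft_force: [0.3, -0.4, -1.3]
finger_gap: 26.4
```

```bash
cat > look.py <<'E'
from h import *
import sys
from plant import capture
n=sys.argv[1]
o,d=wshot('w'+n)
print(o["torque"].round(2))
cv2.imwrite(f"pics/w{n}z.png",cv2.resize(d["color"][180:330,240:400],None,fx=4,fy=4,interpolation=2))
p=(534,300.5)
print("nominal hole",proj(d,(533.3,301.6,135)))
d=capture("scene");pickle.dump(d,open(f"s{n}.pkl","wb"));cv2.imwrite(f"pics/s{n}z.png",cv2.resize(d["color"][170:310,310:460],None,fx=4.3,fy=4.3,interpolation=2))
E
python3 look.py 7
```

```text
13.025 [533.3 302.2 247.5] [ 9.999e-01  1.420e-02  2.000e-04 -1.000e-04] [ 0.3 -0.4 -1.3] 26.40118615413179
[0.02 0.   0.  ]
nominal hole [[321.3594422  234.53254616]]
```

View pics/w7z.png

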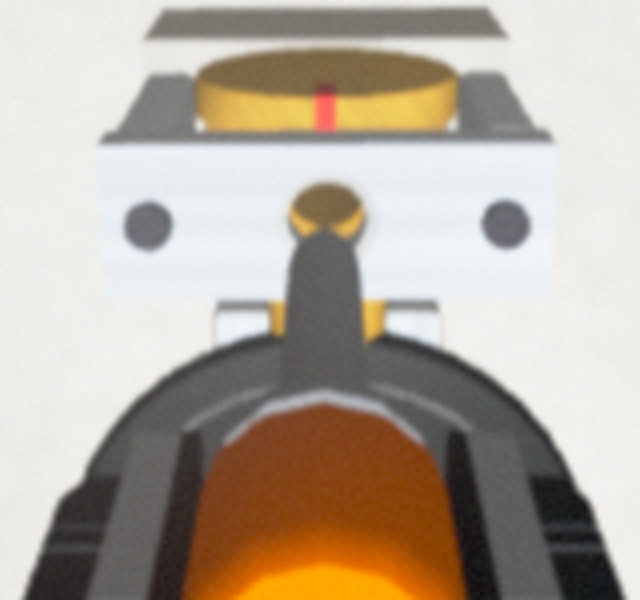

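View pics/s7z.png

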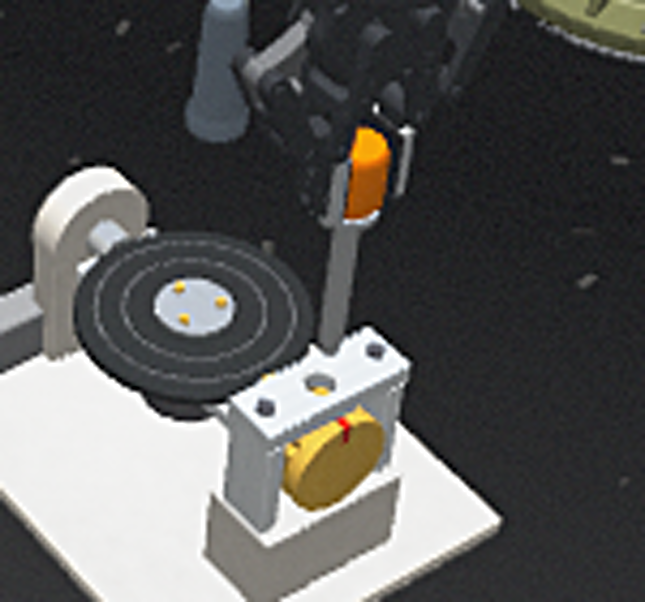

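```bash
python3 - <<'E'
from h import *
f=lambda P:((proj(C["scene"],P)-[310,170]+.4)*4.3).round(1).tolist()
b=247.5-91
print("vertical pin at TCP: tip,flange,knobtop",f([(533.6,302.2,b+z) for z in(0,85,123)]))
print("hole",f([(533.4,301.5,135)]),"strap corners",f(place((536.6,206.3,.03),[(42,109,135),(-42,109,135),(42,79,135),(-42,79,135)])))
# two-view: fit tilt & pos of pin from scene (tip,knob) and wrist (tip)
o,d=pickle.load(open("w7.pkl","rb"))
w=lambda x,y:(x/4+240-.4,y/4+180-.4)
print("wrist pred tip",((proj(d,[(533.6,302.2,b),(533.6,302.2,b+85)])-[240,180]+.4)*4))
E
```

```text
vertical pin at TCP: tip,flange,knobtop [[331.9, 346.9], [351.9, 207.8], [361.7, 140.3]]
hole [[326.5, 378.7]] strap corners [[273.3, 433.7], [414.3, 361.1], [232.7, 393.8], [372.8, 323.6]]
wrist pred tip [[329.14376964 253.52601702]
 [331.62017382 489.36174775]]
```

Pin tip at crop (324,232) is nearly lined up with the hole centre at (327,221), allowing for the height difference. I'll nudge it slightly and start inserting.

Emit:
play_rows(
  commands=[
    [1, 0.7, -5, 0, 0.2],
    [1, 0.7, -10, 0, 0.2],
    [1, 0.7, -15, 0, 0.2],
    [1, 0.7, -19, 0, 0.2],
    [1, 0.7, -22, 0, 0.2],
    [1, 0.7, -25, 0, 0.2],
    [1, 0.7, -28, 0, 0.2],
    [1, 0.7, -28, 0, 0.2],
  ],
)

```text
clock: 14.12
ee_pos: [534.1, 303.0, 219.0]
tool_rot: [1.0, 0.015, -0.0, 0.0]
ft_force: [-0.9, 0.4, -2.3]
finger_gap: 26.5
```

```bash
python3 look.py 8
```

```text
14.125 [534.1 303.  219. ] [ 9.999e-01  1.460e-02 -2.000e-04  1.000e-04] [-0.9  0.4 -2.3] 26.47759311448777
[-0.06 -0.02  0.04]
nominal hole [[320.22471396 248.2494403 ]]
```

View pics/w8z.png

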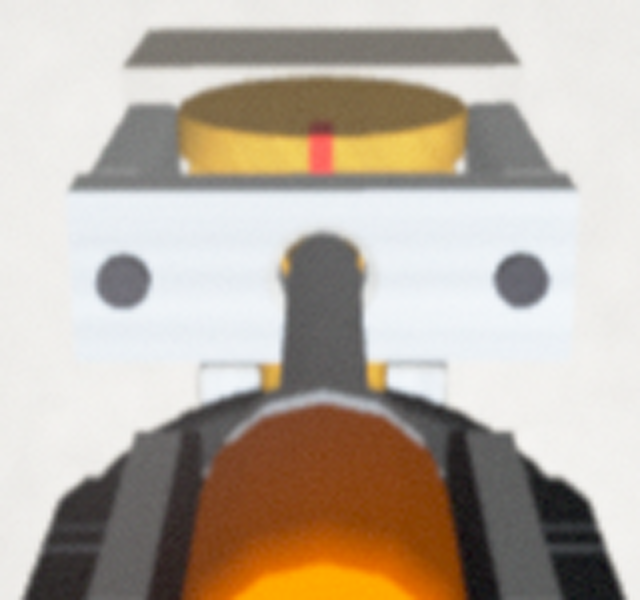

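View pics/s8z.png

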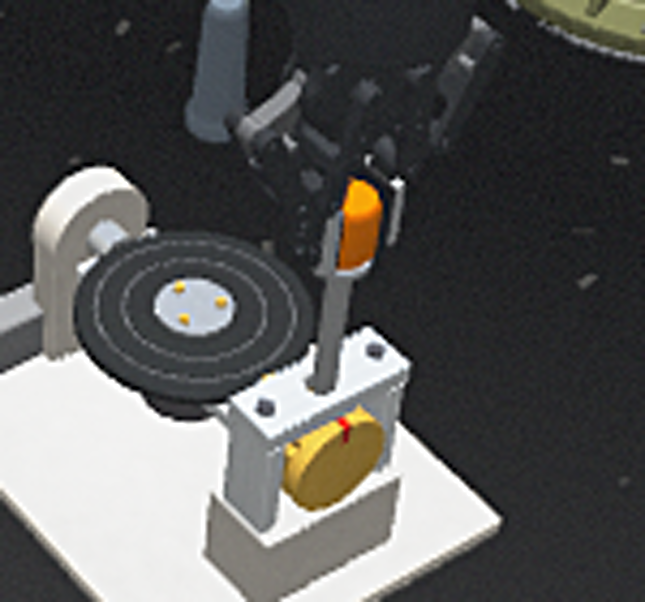

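The tip is in the strap hole with no notable force. I'll keep going in small steps.

Emit:
play_rows(
  commands=[
    [0, 0, -4, 0, 0.2],
    [0, 0, -8, 0, 0.2],
    [0, 0, -11, 0, 0.2],
    [0, 0, -14, 0, 0.2],
    [0, 0, -14, 0, 0.2],
  ],
)

```text
clock: 14.85
ee_pos: [534.1, 303.0, 204.9]
tool_rot: [1.0, 0.015, -0.0, 0.0]
ft_force: [0.3, -1.9, -1.8]
finger_gap: 26.6
```

```bash
python3 -c "
from plant import observe
o=observe();print(o['ee_pos'],o['ft_force'],o['torque'])"
```

```text
[534.08372619 303.03327888 204.90052743] [ 0.32598104 -1.86294187 -1.81508477] [-0.51749564 -0.01610607  0.05218303]
```

Emit:
play_rows(
  commands=[
    [0, -0.8, 0, 0, 0.2],
    [0, -0.8, -4, 0, 0.2],
    [0, -0.8, -8, 0, 0.2],
    [0, -0.8, -12, 0, 0.2],
    [0, -0.8, -16, 0, 0.2],
    [0, -0.8, -20, 0, 0.2],
    [0, -0.8, -20, 0, 0.2],
  ],
)

```text
clock: 15.72
ee_pos: [534.0, 302.2, 184.8]
tool_rot: [1.0, 0.015, -0.0, 0.0]
ft_force: [0.3, -2.1, -2.2]
finger_gap: 26.8
```

```bash
python3 -c "
from plant import observe
o=observe();print(o['ee_pos'],o['ft_force'],o['torque'])"
```

```text
[534.02416871 302.2478672  184.79028018] [ 0.29307748 -2.1352412  -2.21071459] [-0.26831758 -0.0064519   0.01480541]
```

Emit:
play_rows(
  commands=[
    [0, -0.8, 0, 0, 0.2],
    [0, -0.8, -5, 0, 0.2],
    [0, -0.8, -10, 0, 0.2],
    [0, -0.8, -15, 0, 0.2],
    [0, -0.8, -20, 0, 0.2],
    [0, -0.8, -25, 0, 0.2],
    [0, -0.8, -30, 0, 0.2],
    [0, -0.8, -30, 0, 0.2],
  ],
)

```text
clock: 16.73
ee_pos: [534.0, 301.5, 154.8]
tool_rot: [1.0, 0.015, -0.0, 0.0]
ft_force: [0.2, -0.5, -1.8]
finger_gap: 26.7
```

```bash
python3 -c "
from plant import observe
o=observe();print(o['ee_pos'],o['ft_force'],o['torque'])"; python3 look.py 9
```

```text
[534.00625894 301.45304095 154.79536695] [ 0.16584244 -0.51448117 -1.79887206] [ 0.02859764 -0.0419712  -0.04661784]
16.725 [534.  301.5 154.8] [ 9.999e-01  1.460e-02 -3.000e-04  2.000e-04] [ 0.2 -0.5 -1.8] 26.721676651292125
[ 0.03 -0.04 -0.05]
nominal hole [[320.3150106  288.37007104]]
```

View pics/s9z.png

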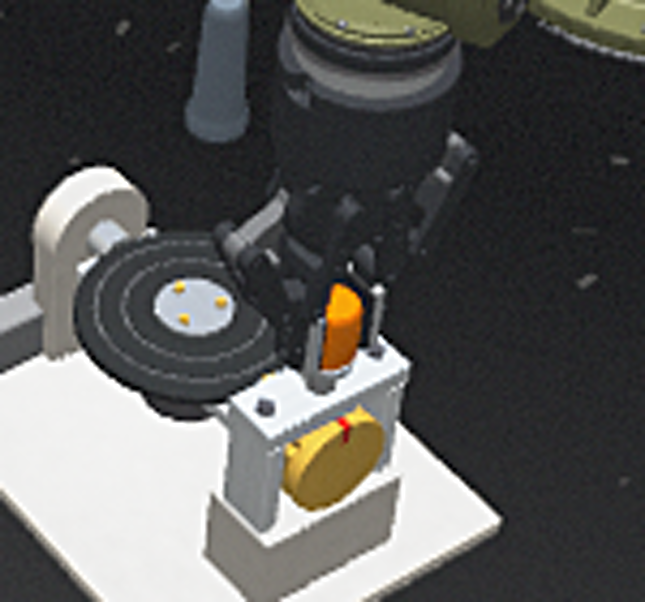

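Emit:
play_rows(
  commands=[
    [0, 0, -4, 0, 0.2],
    [0, 0, -8, 0, 0.2],
    [0, 0, -11, 0, 0.2],
    [0, 0, -12.5, 0, 0.2],
    [0, 0, -13.5, 0, 0.2],
    [0, 0, -14, 0, 0.2],
  ],
)

```text
clock: 17.58
ee_pos: [534.2, 301.5, 141.3]
tool_rot: [1.0, 0.015, 0.0, -0.0]
ft_force: [-0.4, 1.2, -1.8]
finger_gap: 26.5
```

Emit:
play_rows(
  commands=[
    [0, 0, -0.5, 0, 0.2],
    [0, 0, -1, 0, 0.2],
    [0, 0, -1, 0, 0.2],
  ],
)

```text
clock: 17.95
ee_pos: [534.2, 301.6, 141.1]
tool_rot: [1.0, 0.015, 0.0, -0.0]
ft_force: [-3.4, -1.2, 7.1]
finger_gap: 26.5
```

The flange has met the strap, with 7 N upward. I'll let go gently and back away.

Emit:
play_rows(
  commands=[
    [0, 0, 0, 0, 0.4],
    [0, 0, 0, 0, 0.55],
    [0, 0, 0, 0, 0.55],
    [0, 0, 0, 0, 0.55],
    [0, 0, 10, 0, 0.55],
    [0, 0, 40, 0, 0.55],
    [0, 0, 80, 0, 0.55],
  ],
)

```text
clock: 18.82
ee_pos: [533.9, 301.4, 221.3]
tool_rot: [1.0, 0.015, -0.0, 0.0]
ft_force: [-0.5, 0.5, -0.5]
finger_gap: 47.1
```

Emit:
play_rows(
  commands=[
    [0, 0, 14, 0, 0.55],
    [0, 0, 14, 0, 0.55],
    [0, 0, 14, 0, 0.55],
    [0, 0, 14, 0, 0.55],
  ],
)

```text
clock: 19.32
ee_pos: [533.9, 301.4, 233.0]
tool_rot: [1.0, 0.015, -0.001, 0.0]
ft_force: [0.4, -0.1, -0.3]
finger_gap: 47.3
```

```bash
python3 look.py 10; python3 - <<'E'
from h import *
f=lambda P:((proj(C["scene"],P)-[310,170]+.4)*4.3).round(1).tolist()
print(f([(533.6,301.5,z) for z in(135,173)]))
from plant import capture
d=capture("top");cv2.imwrite("pics/top9.png",d["color"])
d=capture("scene");cv2.imwrite("pics/scene9.png",d["color"])
E
```

```text
19.325 [533.9 301.4 233. ] [ 9.999e-01  1.460e-02 -9.000e-04  4.000e-04] [ 0.4 -0.1 -0.3] 47.25819513457933
[ 0.01  0.02 -0.03]
nominal hole [[320.88078547 239.35576552]]
[[326.2, 378.8], [334.6, 320.2]]
```

View pics/w10z.png

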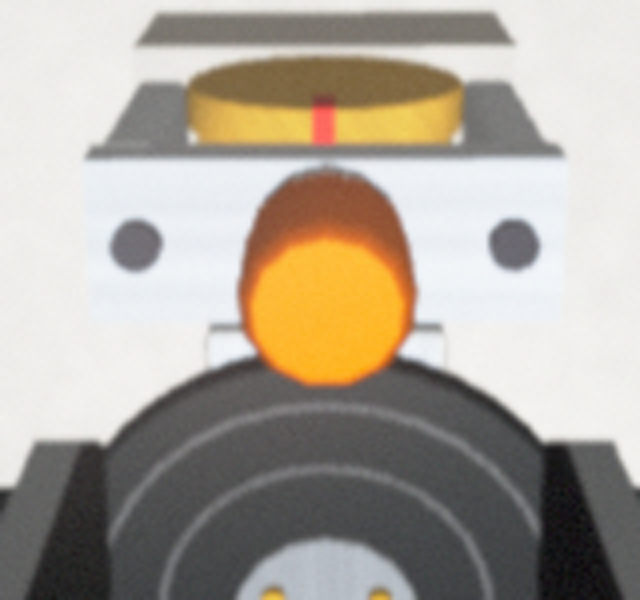

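View pics/s10z.png

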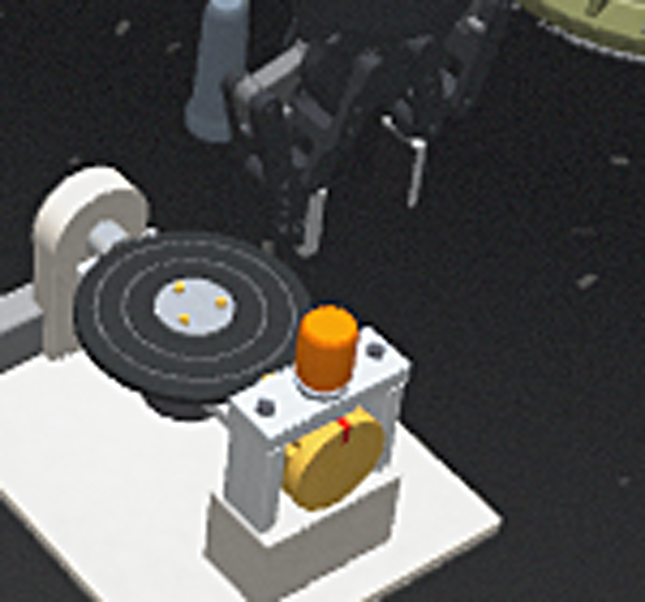

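View pics/scene9.png

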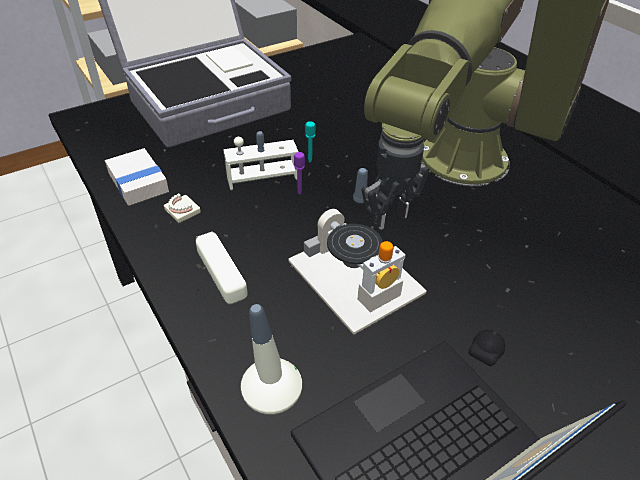

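The pin is home: its flange sits on the strap, the knob is upright at about (386,249) in the scene view, the hub line is centred, and the gripper is clear. The other items look untouched, so I'll hand it in.

```bash
python3 -c "
from plant import close_job
print(close_job())"
```

```text
the job is handed in; nothing more can be done
None
```

The table is locked: I pressed its raised edge level, put the orange-knobbed pin through strap and hub, let go and handed the job in. The clock read about 19 s at my last pictures, against the 58 s limit. No verdict was reported.

**Last checks:**
- **Pin:** the flange met the strap with about 7 N at a tool height of 141.1 mm, where I expected 141.2 mm. After release it stands upright and centred on the strap, judged by eye in the wrist and scene pictures.
- **Table:** the red line sits at the middle of the hub, so the table looks level.
- **Gripper:** clear of everything, with forces near zero.
- **Other items:** the driver, ball gauge, look-alikes and counter items look unmoved in the last scene picture. I compared these by eye and did not measure them.

**Disagreement between cameras:** the fixed cameras and the wrist camera placed the strap hole 2 to 4 mm apart. I went by the wrist camera and corrected about 1.6 mm in y during insertion, from side forces of about 2 N.

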